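# Hold a glued block in the cam clamp

### The arm

A 6-joint arm with a two-finger parallel gripper is mounted at the origin on the work surface. World frame = base frame: x ahead of the robot, y to its left, z up, the work surface at z = 0. Lengths are in mm, angles in rad, forces in N, time in s.
With the tool pointing down it reaches from about 350 to 875 mm from the base axis. Payload 4.2 kg.
Tool frame: the origin (TCP) lies between the finger pads; the fingertips stand 17 mm ahead of it and the grasp point (between the pads) lies 2 mm behind it; z points along the fingers, y is the line along which they close (so a half turn about z gives the same grasp; the last joint's range is limited). The gripper opens to 85 mm and grips with 20 to 120 N. Pads are 22 mm wide; open, the fingers measure 114 mm over their backs; the gripper's body (76 mm by 85 mm) begins 54 mm behind the grasp point. The pads swing forward as they close: fully open they stand 13 mm farther back than shut.
Start: joints at [-1.009, 0.385, 0.008, 0, -1.194, -0.259], TCP at [186.387, -596.539, 248.312] pointing down, gripper open.
Joint ranges: [-3.14, 3.14], [-1.21, 2.06], [-1.07, 1.41], [-3.16, 2.05], [-2.99, -0.16], [-3.1, 3.1]. Speed limits (rad/s): [2.79, 2.79, 3.14, 3.14, 3.14, 3.14].

### API

Orientations are given as a unit quaternion [x, y, z, w].
In Python, from bench import arm, camrig, sensors gives the robot as it stands (arm), with the cameras (camrig) and the readings (sensors).
- The arm moves only by the tool send_path, called after ">>>" as name(argument=value, ...) on one line, values as JSON. Schema: {"type":"object","properties":{"plan":{"type":"array","items":{"type":"object","properties":{"dx":{"type":"number"},"dy":{"type":"number"},"dz":{"type":"number"},"drx":{"type":"number"},"dry":{"type":"number"},"drz":{"type":"number"}},"additionalProperties":false},"minItems":1,"maxItems":10},"finger_gap":{"type":"number"},"only":{"type":"string"},"quiet":{"type":"boolean"},"lines":{"type":"string"}},"required":["plan"],"additionalProperties":false}. plan is a list of rows, 1 to 10 of them, each an object with the fields dx, dy, dz (the shift in mm), drx, dry, drz (a rotation vector in rad); a field left out counts as zero; each row is the pose to reach, as a shift and turn from the pose commanded when the call began, along the tool's axes at that moment; what a row does not reach only later rows make up. A row lasts 1/10 s, in which the tool goes at most 50 mm and 0.15 rad, less where a joint would pass 70% of its speed; a pose out of reach is approached as far as the arm can. finger_gap is the finger opening in mm, set as the call begins (left out keeps the last). The fingers move at their own pace and stop on an object; the grip force is fixed at half the most. Time passes only in rows, so rows that do not move let the fingers close. The tool returns the time, the measured TCP pose, the force, the opening and the grip force at its end. only (a regular expression) keeps the lines of the reply that match it, lines (a string "A,B") keeps lines A to B, and quiet returns only ok. Input that does not fit is refused with a message, and nothing moves.
- sensors.read_state(): the state, without advancing time (a new reading comes with each control period).
- camrig.get_image(name): name is "side" or "top"; returns the picture (420x560x3 uint8, blue, green, red); there is no depth.
- camrig.get_calibration(name): a dict with "K" (3x3 intrinsics, pixels), "D" ([k1, k2, p1, p2, k3] as OpenCV has them; the pictures are not rectified), "rvec" (rotation vector, rad) and "tvec" (3), from world to camera coordinates, as OpenCV has them. Camera axes: x right, y down, z forward; pixel columns grow to the right and rows downward; lengths in mm; the calibration is good to about 2 mm. A picture is of the moment at which its call begins. get_calibration takes no time and is no camera call.
- arm.job_done(): hands the job in; it is judged then, once.
The state is a dict: "clock": time; "joints": joint angles; "joint_vel": joint speeds; "joint_efforts": joint torques, N m; "position": TCP position; "ee_rot": TCP orientation; "contact_force": force on the tool from outside, world axes, zero at the start; "wrist_torque": the same for the moment, N m; "gripper_width": finger opening in mm; "grasp_force": force on a finger pad.
Only numpy, scipy, OpenCV 4.12 (cv2) and the standard library are available. Lean on these libraries where they do the work, as an engineer would, in place of code of your own. Each camera call takes 0.05 s, during which the arm holds its last target. There are 200 camera calls.

### The job

Set the freshly glued wooden block flat on the clamp board, in the gap between the fixed wooden fence and the pressing shoe, its glue line parallel to the fence and the block centred along the shoe, and let go of it. Then swing the sprung cam lever round by its upright black knob to the cam's highest lift, where the lever lies parallel to the fence, so that the shoe presses the block against the fence, and finish while holding the lever there (it springs back if let go). Leave the jar, the tub and the can where they are.

Things in the scene. Friction and masses are not known exactly. Their poses are not given: they have to be found in the camera images.
- block: Loose glued-up wooden block, 60 mm long (its x), 46 mm wide (its y), 40 mm high, about 0.08 kg: a dark and a light bar side by side with a pale glue line along the middle, parallel to its x, seen on top. Either way round will do. Origin: centre of its underside.
- clamp: Cam clamp fixed to the table: plywood board 180 mm (its x) by 190 mm (its y), 12 mm thick, its y from -105 to +85 mm. Origin: on the table, under the middle of the shoe in x. Along its y stand, from -y to +y: fence, gap, shoe, steel follower plate, round steel cam. The shoe presses towards -y.
- fence: Fixed wooden fence on the board, 130 mm along the clamp's x, 24 mm thick, 30 mm high (top 42 mm above the table). Origin: centre of its underside; its pressing face is 12 mm to +y of it.
- shoe: Wooden pressing shoe, 60 mm along the clamp's x, 14 mm thick, top 41 mm above the table. Origin: middle of its pressing face in the clamp's x, at the level of the board's top. With the lever at rest its face is 55 mm from the fence face, which leaves 9 mm of play for the block; the cam drives it 12 mm towards the fence, and a stiff spring behind it takes up the last 3 mm (about 10 N on the block).
- bed (a point): Middle of the open gap between fence and shoe, on the board's top (12 mm above the table), axes as the clamp's. The block's underside centre belongs here; the clamping then slides it up to 5 mm towards the fence.
- pivot (a point): On the upright axis of the cam and lever, 49 mm above the table (the top of the lever bar), 44 mm to +y of the clamp's origin; axes as the clamp's.
- lever (a joint): Angle of the cam lever about the upright axis, rad, growing anticlockwise seen from above. 0: at rest against its stop, the lever pointing along the clamp's +y. 1.57: highest lift, the lever pointing along the clamp's -x, parallel to the fence. It can go on to 2.2 but the lift drops again. A spring drives it back to 0 always: at the knob about 1 N at the start, 4 N at highest lift.
- handle: Upright round black knob on the end of the lever, 18 mm in diameter, 54 mm tall, its axis 110 mm from the lever's axis. Origin: on its axis at its foot, 49 mm above the table; the top is 103 mm above the table. It is fixed to the lever and turns with it; the lever bar is 18 mm wide and 8 mm thick.
- jar: Bystander: closed glass jar, 70 mm across, 100 mm high. Origin: centre of its underside.
- tub: Bystander: small open white plastic tub, 54 mm across, 42 mm high. Origin: centre of its underside.
- can: Bystander: metal can, 60 mm across, 65 mm high. Origin: centre of its underside.

How it is judged (in metres and radians):
On the way:
1. the block lies flat in the gap between fence and shoe, centred along the shoe, let go, with the lever still back near rest (x of block in the frame of bed between -0.01 and 0.01 m and y of block in the frame of bed between -0.01 and 0.01 m and z of block in the frame of bed between -0.004 and 0.004 m and angle between block's own z axis and vertical below 0.1 rad and contact force between the fingers and block below 0.3 N and value of joint lever below 0.3 rad and angle between the x axis of block and the x axis of clamp, either way round below 0.25 rad), for 0.2 s.
At the end, for the whole second after the job is handed in: The lever is held still by the fingers on its knob within 0.14 rad (8 degrees) of highest lift; the block lies flat (within 0.1 rad), square to the fence (within 0.1 rad), centred along the shoe within 10 mm, not touched by the fingers, and is pressed between shoe and fence with over 4 N (x of block in the frame of bed between -0.01 and 0.01 m and y of block in the frame of bed between -0.01 and 0.01 m and z of block in the frame of bed between -0.004 and 0.004 m and angle between block's own z axis and vertical below 0.1 rad and contact force between the fingers and block below 0.3 N and angle between the x axis of block and the x axis of clamp, either way round below 0.1 rad and value of joint lever between 1.43 and 1.71 rad and velocity of joint lever between -0.1 and 0.1 rad/s and contact force between the fingers and handle above 1 N and contact force between each of shoe, fence and block above 4 N); the arm keeps its last pose, push and grip.
It fails at once if the jar, the tub or the can was shifted by more than 30 mm (distance of any of jar, tub, can from where it was at the start of the episode above 0.03 m).
It also fails if it takes over 56 s, if anything falls off the work surface, if the arm or the gripper's body presses on something with over 40 N, if the wrist force passes 120 N, or if a joint passes its speed limit or range.

## Working session

There is one attempt and no reset: what is moved stays moved. The work goes in short steps, Python scripts to look and compute and a tool call to move; the robot and the scene stay as the last step left them, time stands still between calls to the robot, and variables do not carry over. Pictures are saved under pics/ and viewed, at most 10 in all, crops included, and the job is handed in when it is done.

```bash
ls; mkdir -p pics
```

Run:
```python
from bench import arm, camrig, sensors
import cv2
for n in("side","top"):
    cv2.imwrite(f"pics/{n}0.png",camrig.get_image(n))
    c=camrig.get_calibration(n);print(n,c)
print(sensors.read_state())
```

```text
bench.py
pics
side {'K': array([[456.80722126,   0.        , 277.04054206],
       [  0.        , 456.80722126, 203.71047452],
       [  0.        ,   0.        ,   1.        ]]), 'D': array([-0.11405732,  0.        ,  0.        ,  0.        ,  0.        ]), 'rvec': array([ 0.46773265, -2.71219832,  1.21904921]), 'tvec': array([ 527.19602149,  164.19033064, 1174.005192  ])}
top {'K': array([[423.56280918,   0.        , 282.55632523],
       [  0.        , 423.56280918, 218.19250089],
       [  0.        ,   0.        ,   1.        ]]), 'D': array([-0.03906347,  0.        ,  0.        ,  0.        ,  0.        ]), 'rvec': array([ 2.20810209, -2.17973566,  0.07044121]), 'tvec': array([  30.06586881,  561.3575647 , 1140.5358941 ])}
{'clock': 0.1, 'joints': array([-1.00941246e+00,  3.85489907e-01,  6.77500473e-03, -4.34686745e-04,
       -1.19400990e+00, -2.58602105e-01]), 'joint_vel': array([-0.00046957, -0.00091224,  0.00278638,  0.00267872, -0.00124662,
       -0.00048273]), 'joint_efforts': array([-5.19523837e-04, -3.93319130e+01,  1.88928866e+01,  4.19790834e+00,
       -2.60782137e-03,  3.69374035e-06]), 'position': array([ 186.23582998, -596.10004415,  247.32970216]), 'ee_rot': array([-1.50733933e-01,  9.88573877e-01,  9.64849897e-04, -1.99070260e-04]), 'contact_force': array([ 0.10713384, -0.00479558, -0.61920536]), 'wrist_torque': array([0.07746762, 0.00753776, 0.00794992]), 'grasp_force': 0.0, 'gripper_width': 85.35404269078424}
```

View pics/top0.png

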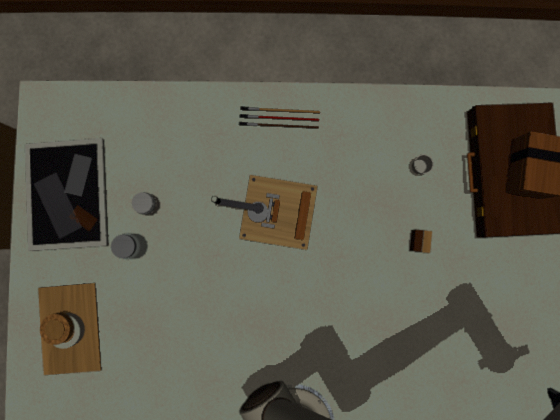

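View pics/side0.png

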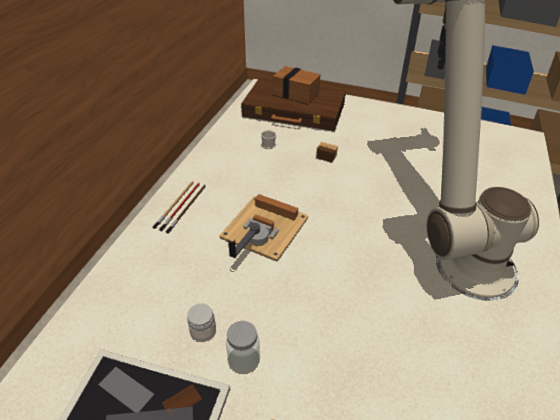

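The top view shows the block at about (421,241), the clamp board around (279,212), the knob at (214,200), the tub at (420,165), the can at (145,204) and the jar at (126,245). In the side view the block is at (327,152) and the clamp at (265,227). I'll enlarge these.

Create h.py:
```python
from bench import arm, camrig, sensors
import cv2, numpy as np
from scipy.optimize import least_squares
def crop(img,x,y,w,h,s):
    c=cv2.resize(img[y:y+h,x:x+w],None,fx=s,fy=s,interpolation=cv2.INTER_CUBIC)
    c=cv2.convertScaleAbs(c,alpha=1.5,beta=10)
    for i in range(0,w,10):
        if (x+i)%10==0: cv2.putText(c,str(x+i),(i*s,8),0,.3,(0,255,255),1);cv2.line(c,(i*s,10),(i*s,16),(0,255,255),1)
    for j in range(0,h,10): cv2.putText(c,str(y+j),(0,j*s+4),0,.3,(0,255,255),1)
    return c
def cam(n):
    c=camrig.get_calibration(n);R=cv2.Rodrigues(c["rvec"])[0];return c,R
def ray(n,p):
    c,R=cam(n);u=cv2.undistortPoints(np.array([[p]],float),c["K"],c["D"])[0,0]
    return -R.T@c["tvec"].ravel(),R.T@np.array([u[0],u[1],1])
def at_z(n,p,z):
    o,d=ray(n,p);return o+d*(z-o[2])/d[2]
def tri(ps,pt):
    A=[];b=[]
    for n,p in(("side",ps),("top",pt)):
        o,d=ray(n,p);d=d/np.linalg.norm(d);M=np.eye(3)-np.outer(d,d);A.append(M);b.append(M@o)
    x,r,_,_=np.linalg.lstsq(np.vstack(A),np.hstack(b),rcond=None);return x.round(1),float(np.sqrt(r[0]))
def proj(n,P):
    c,_=cam(n);return cv2.projectPoints(np.array(P,float).reshape(-1,3),c["rvec"],c["tvec"],c["K"],c["D"])[0].reshape(-1,2)
```

Run:
```python
from h import *
t=cv2.imread("pics/top0.png");s=cv2.imread("pics/side0.png")
a=crop(t,200,165,130,90,6);cv2.imwrite("pics/c1.png",a)
b=crop(s,210,180,110,100,6)
cv2.imwrite("pics/c2.png",b)
c=np.hstack([crop(t,400,220,40,40,10),crop(s,310,130,40,40,10)]);cv2.imwrite("pics/c3.png",c)
```

```text
(no output)
```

View pics/c1.png

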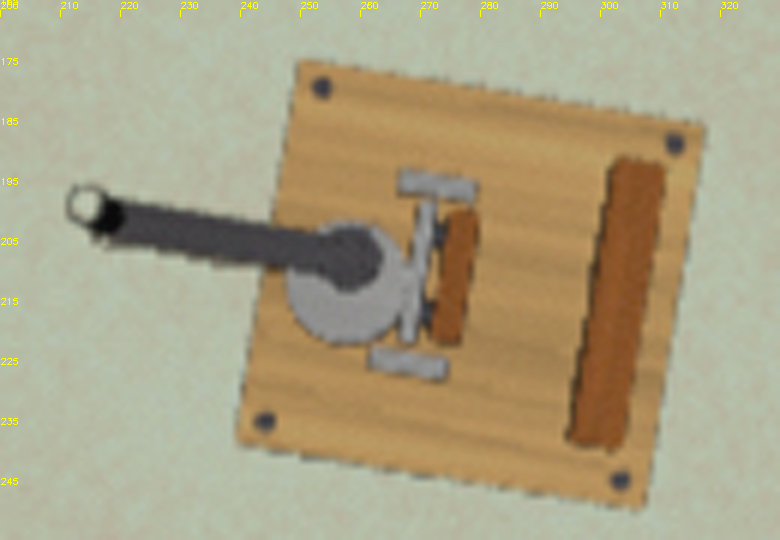

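View pics/c2.png

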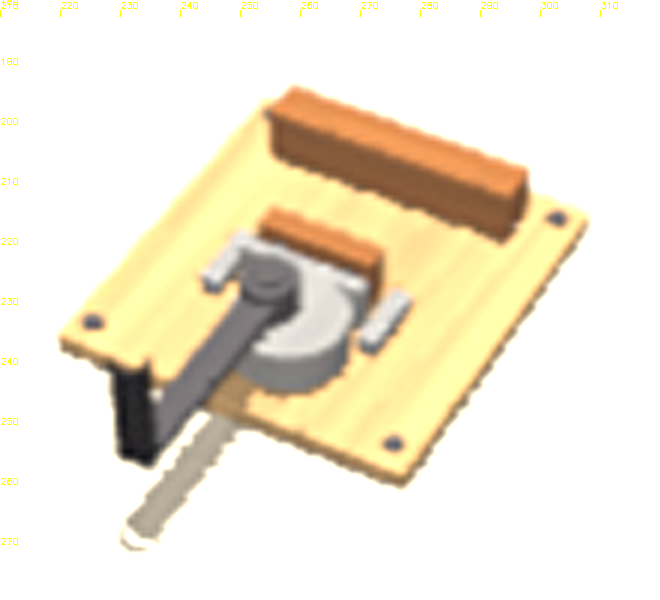

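View pics/c3.png

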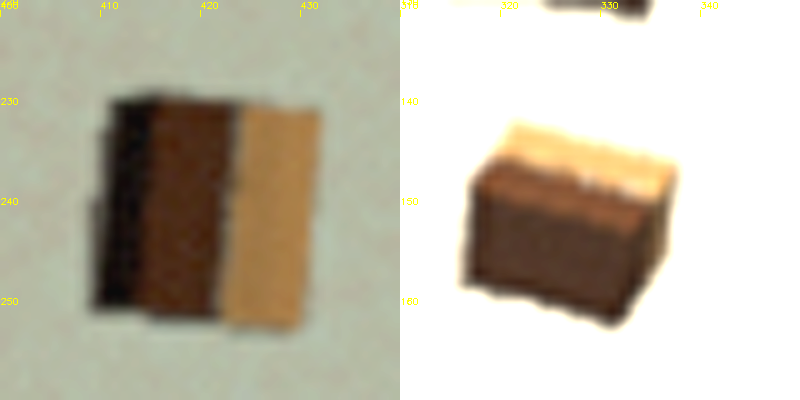

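The crops show the corners clearly. The block's dark bar is on the left in the top view and nearest in the side view. The lever points to the image left (rest). I'll fit poses from the corner pixels.

Create m.py:
```python
from h import *
px=lambda c,x0,y0,s:[(x0+(a+.5)/s-.5,y0+(b+.5)/s-.5) for a,b in c]
bt=px([(155,97),(320,108),(300,332),(137,315)],400,220,10); bs=px([(75,178),(112,122),(277,165),(232,232)],310,130,10)
print("block top"); T=[tri(a,b) for a,b in zip(bs,bt)]
for x in T: print(x)
ct=px([(298,60),(237,445),(645,510),(705,125)],200,165,6); cs=px([(62,335),(402,483),(587,218),(263,103)],210,180,6)
print("board top")
for a,b in zip(cs,ct): print(tri(a,b))
ft=px([(613,158),(665,163),(622,452),(567,440)],200,165,6); fs=px([(268,115),(295,87),(527,170),(510,193)],210,180,6)
print("fence top")
for a,b in zip(fs,ft): print(tri(a,b))
def fit(obs,loc,x0):
    # obs: {cam:(pixels, idx)}; pose x,y,z,yaw
    def W(p): 
        c,s=np.cos(p[3]),np.sin(p[3]);return loc@np.array([[c,s,0],[-s,c,0],[0,0,1]])+np.array(p[:3])
    f=lambda p:np.hstack([(proj(n,W(p)[i])-np.array(o)).ravel() for n,(o,i) in obs.items()])
    r=least_squares(f,x0,x_scale=[10,10,10,.1]);return r.x.round(3),np.sqrt((r.fun**2).mean()).round(2)
m=np.mean([x[0] for x in T],axis=0)
# block: local dark side -y, order dark/up, light/up, light/down, dark/down
d=T[0][0]-T[3][0]; yaw=np.arctan2(d[1],d[0])
for sg in (1,-1):
  loc=np.array([[30,-23*sg,0],[30,23*sg,0],[-30,23*sg,0],[-30,-23*sg,0]],float)
  print("block fit",sg,fit({"top":(bt,range(4)),"side":(bs,range(4))},loc,[*m,yaw]))
C=[tri(a,b)[0] for a,b in zip(cs,ct)]
ey=(C[0]+C[1])/2-(C[2]+C[3])/2; yaw=np.arctan2(-ey[0],ey[1])
ex=np.array([np.cos(yaw),np.sin(yaw)]); s=1 if (C[0]-C[1])[:2]@ex>0 else -1
B=np.array([[90*s,85,12],[-90*s,85,12],[-90*s,-105,12],[90*s,-105,12]],float)
# fence y: gap 55 between faces; face y unknown -> fit board only, then fence
o=C[0]-[90*s*ex[0]-85*ex[1],90*s*ex[1]+85*ex[0],0]
r=fit({"top":(ct,range(4)),"side":(cs,range(4))},B,[o[0],o[1],0,yaw]);print("clamp",s,r)
x,y,z,a=r[0];R=np.array([[np.cos(a),-np.sin(a)],[np.sin(a),np.cos(a)]])
for n,P,h in(("fence",ft,42),("shoe",px([(450,210),(480,210),(462,345),(430,343)],200,165,6),41)):
    print(n,[(R.T@(at_z("top",q,h)[:2]-[x,y])).round(1).tolist() for q in P])
piv=np.array([x,y])+R@[0,44];k=np.array([x,y])+R@[0,154]
print("pivot",piv,"knob",k); 
for n in("top","side"): print(n,proj(n,[[*piv,49],[*k,49],[*k,103]]).round(1).tolist())
for n,p,h in (("tub",(420,165),42),("can",(144,203),65),("jar",(125,245),100)): print(n,at_z("top",p,h).round(0))
```

```bash
python3 m.py
```

```text
block top
(array([ 533.1, -319.2,   40.3]), 1.9400295310095357)
(array([ 531.8, -366.4,   33. ]), 0.6640606417452795)
(array([ 472.1, -360. ,   33.7]), 0.526535825263717)
(array([ 476.4, -315.2,   35.1]), 0.7250765599830031)
board top
(array([679.7, 130.5,   8.3]), 2.164180313725092)
(array([504.2, 156.6,   2.4]), 1.159113202656673)
(array([476.7, -31.2,   2.7]), 1.005485992547001)
(array([654.4, -57.6,   1.8]), 0.06603531661076198)
fence top
(array([633.8, -13.5,  36.1]), 0.48310174888132834)
(array([630.6, -37.3,  35.8]), 2.418640778056942)
(array([503.5, -18.4,  36.4]), 1.843077150917399)
(array([506.4,   5.8,  41.9]), 1.0783373257258109)
block fit 1 (array([ 5.03780e+02, -3.42802e+02,  3.10300e+01,  8.80000e-02]), np.float64(9.2))
block fit -1 (array([ 5.03437e+02, -3.40248e+02,  3.53970e+01, -9.10000e-02]), np.float64(0.45))
clamp 1 (array([ 5.80374e+02,  5.94130e+01, -8.45900e+00, -1.47000e-01]), np.float64(0.43))
fence [[63.1, -64.0], [64.6, -87.3], [-66.0, -88.5], [-64.6, -63.5]]
shoe [[28.5, 4.2], [30.6, -9.0], [-30.3, -10.7], [-31.7, 3.5]]
pivot [586.81873065 102.93845746] knob [602.93055729 211.7521011 ]
top [[258.1, 207.4], [217.3, 200.9], [214.1, 198.7]]
side [[254.4, 226.1], [232.4, 253.3], [231.1, 238.3]]
tub [ 709. -333.   42.]
can [593. 402.  65.]
jar [483. 436. 100.]
```

Residuals are good, but both views read heights 5–8 mm low, which is a shared calibration bias. I'll fix z to the true planes and re-solve using mostly the top view, then check the offset against the gripper.

Add to m.py:
```python
print("---- z fixed, per cam")
def fit3(o,n,loc,z,x0):
    def W(p):
        c,s=np.cos(p[2]),np.sin(p[2]);return loc@np.array([[c,s,0],[-s,c,0],[0,0,1]])+np.array([p[0],p[1],z])
    q=least_squares(lambda p:(proj(n,W(p))-np.array(o)).ravel(),x0,x_scale=[10,10,.1]);return q.x.round(3),np.abs(q.fun).max().round(2)
for n,b,c in(("top",bt,ct),("side",bs,cs)):
    print(n,"block",fit3(b,n,loc,40,[503,-340,-.09])); rc=fit3(c,n,B,0,[580,59,-.147]);print(n,"clamp",rc)
    x,y,a=rc[0];R=np.array([[np.cos(a),-np.sin(a)],[np.sin(a),np.cos(a)]])
    for nm,P,h in((("fence",ft,42),("shoe",px([(450,210),(480,210),(462,345),(430,343)],200,165,6),41)) if n=="top" else (("fence",fs,42),)):
        print(nm,[(R.T@(at_z(n,q,h)[:2]-[x,y])).round(1).tolist() for q in P])
# TCP and finger tips expected pixels
p=sensors.read_state()["position"]; print("tcp px",proj("top",[p]),proj("side",[p]))
```

```bash
python3 m.py | sed -n '/----/,$p'
```

Create go.py:
```python
import sys
from bench import arm, camrig, sensors
import numpy as np
from scipy.spatial.transform import Rotation as Ro
x,y,z,yaw=map(float,sys.argv[1:5])  # yaw = world angle of tool y
s=sensors.read_state();R=Ro.from_quat(s["ee_rot"])
Y=[np.cos(yaw),np.sin(yaw),0];Z=[0,0,-1];X=np.cross(Y,Z)
T=Ro.from_matrix(np.array([X,Y,Z]).T)
print("shift",R.inv().apply(np.array([x,y,z])-s["position"]).round(1),"rot",(R.inv()*T).as_rotvec().round(3))
print("pos",s["position"].round(1),"j",s["joints"].round(2),"w",round(s["gripper_width"],1))
```

```bash
python3 go.py 503.6 -338.6 110 3.055
```

```text
shift [-379.7  150.9  137.6] rot [ 2.000e-03  1.000e-03 -1.182e+00]
pos [ 186.2 -596.1  247.3] j [-1.01  0.39  0.01 -0.   -1.19 -0.26] w 85.4
```

>>> send_path(plan=[{"dx":-42, "dy":17, "dz":10, "drz":-0.13}, {"dx":-84, "dy":34, "dz":25, "drz":-0.26}, {"dx":-127, "dy":50, "dz":40, "drz":-0.4}, {"dx":-169, "dy":67, "dz":55, "drz":-0.53}, {"dx":-211, "dy":84, "dz":70, "drz":-0.66}, {"dx":-253, "dy":101, "dz":90, "drz":-0.79}, {"dx":-295, "dy":117, "dz":110, "drz":-0.92}, {"dx":-337, "dy":134, "dz":125, "drz":-1.05}, {"dx":-380, "dy":151, "dz":137, "drz":-1.18}, {"dx":-380, "dy":151, "dz":137, "drz":-1.18}], finger_gap=85)

```text
clock: 1.1
position: [507.0, -335.5, 108.8]
ee_rot: [-0.678, 0.735, 0.001, -0.001]
contact_force: [-0.6, -0.3, 0.2]
gripper_width: 85.1
grasp_force: 0.0
```

>>> send_path(plan=[{}, {}])

```text
clock: 1.3
position: [503.5, -339.4, 111.2]
ee_rot: [-0.675, 0.738, 0.0, -0.0]
contact_force: [-0.3, -0.5, 0.2]
gripper_width: 85.0
grasp_force: 0.0
```

```bash
python3 go.py 503.6 -338.6 25 3.055
```

Run:
```python
from h import *
t=camrig.get_image("top");s=camrig.get_image("side")
p=sensors.read_state()["position"];a=proj("top",[p])[0];b=proj("side",[p])[0];print(a,b)
c=[crop(t,390,205,66,60,6),crop(s,294,105,66,60,6)]
cv2.imwrite("pics/d1.png",np.hstack(c))
```

```text
shift [-0.8 -0.1 86.2] rot [ 0.001  0.    -0.002]
pos [ 503.5 -339.4  111.2] j [-0.33  0.48 -0.21  0.   -0.88  0.24] w 85.0
[432.3835549  240.78435928] [328.67334749 127.41318218]
```

View pics/d1.png

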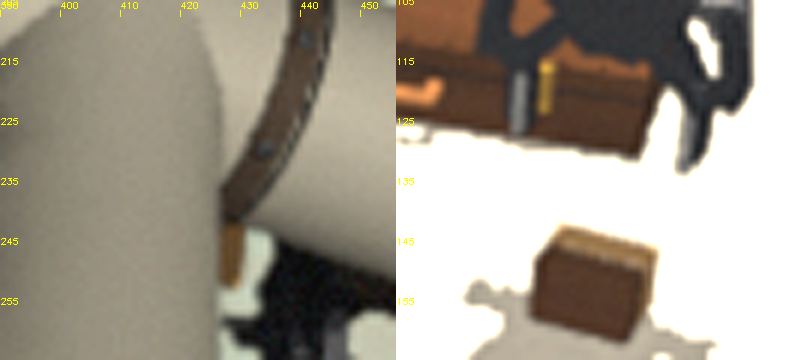

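In the side view the fingertips (≈(315,127) and (343,133)) straddle the block, with their mid column at 328.7 exactly where the TCP projects, so the arm and camera agree. Next: descend and grip.

>>> send_path(plan=[{"dz":30}, {"dz":55}, {"dz":75}, {"dz":86}, {"dz":86}, {"dz":86}])

```text
clock: 2.0
position: [504.3, -339.8, 26.2]
ee_rot: [-0.675, 0.738, -0.001, 0.0]
contact_force: [0.3, -0.6, 0.3]
gripper_width: 85.0
grasp_force: 0.0
```

>>> send_path(plan=[{}, {}, {}, {}, {}, {}, {}, {}], finger_gap=50)

```text
clock: 2.8
position: [505.1, -339.5, 26.9]
ee_rot: [-0.676, 0.737, -0.001, 0.0]
contact_force: [-0.7, 0.7, 5.8]
gripper_width: 58.8
grasp_force: 66.4
```

```bash
python3 go.py 574.4 23.4 120 2.995
```

```text
shift [-367.4  -37.6  -93.4] rot [-0.002 -0.001  0.059]
pos [ 505.1 -339.5   26.9] j [-0.33  0.59 -0.28  0.   -0.7   0.24] w 58.8
```

>>> send_path(plan=[{"dz":-30}, {"dx":-20, "dy":-2, "dz":-65}, {"dx":-60, "dy":-6, "dz":-93}, {"dx":-105, "dy":-10, "dz":-93, "drz":0.01}, {"dx":-150, "dy":-15, "dz":-93, "drz":0.02}, {"dx":-195, "dy":-20, "dz":-93, "drz":0.03}, {"dx":-240, "dy":-25, "dz":-93, "drz":0.04}, {"dx":-285, "dy":-29, "dz":-93, "drz":0.05}, {"dx":-330, "dy":-34, "dz":-93, "drz":0.06}, {"dx":-367, "dy":-38, "dz":-93, "drz":0.06}])

```text
clock: 3.8
position: [574.1, 25.6, 118.2]
ee_rot: [-0.653, 0.757, 0.0, 0.0]
contact_force: [0.3, -1.2, -0.6]
gripper_width: 58.8
grasp_force: 65.8
```

>>> send_path(plan=[{}, {}, {}])

```text
clock: 4.1
position: [573.6, 22.6, 118.0]
ee_rot: [-0.653, 0.758, 0.0, -0.0]
contact_force: [-1.0, -0.4, -0.4]
gripper_width: 58.7
grasp_force: 65.7
```

```bash
python3 go.py 574.4 23.4 60 2.995
```

Run:
```python
from h import *
t=camrig.get_image("top");s=camrig.get_image("side")
c=[crop(t,220,165,100,90,4),crop(s,220,150,100,90,4)]
cv2.imwrite("pics/e1.png",np.hstack(c))
```

```text
shift [-1.  -0.8 58. ] rot [ 0.001 -0.    -0.002]
pos [573.6  22.6 118. ] j [ 0.32  0.43 -0.29 -0.   -0.86 -0.47] w 58.7
```

View pics/e1.png

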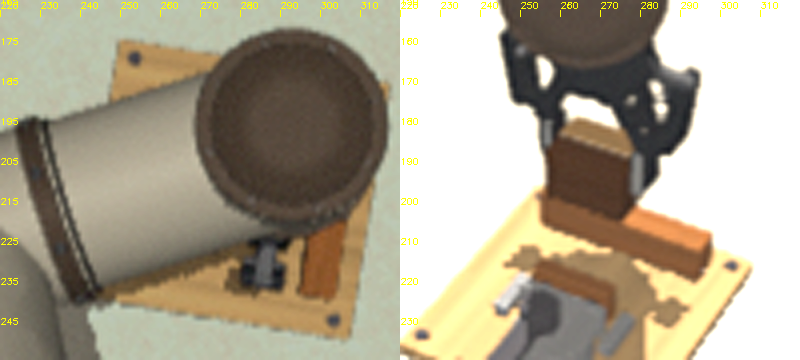

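In the side view the held block's front bottom corners are at about (257,199.5) and (276.3,205). I'll compare those with where a centred block would appear.

Run:
```python
from h import *
a=-.147;R=np.array([[np.cos(a),-np.sin(a)],[np.sin(a),np.cos(a)]])
def P(b,z): return proj("side",[[*(np.array(b)+R@q),zz] for q in([30,23],[-30,23]) for zz in (z,z+40)]).round(1).tolist()
for nm,b in(("topbed",(573.6,22.6)),("sidebed",(572.1,30.7))):
    for z in (86,91): print(nm,z,P(b,z))
```

```text
topbed 86 [[255.6, 199.5], [255.2, 188.1], [275.2, 206.5], [275.2, 195.1]]
topbed 91 [[255.6, 198.1], [255.2, 186.7], [275.2, 205.1], [275.3, 193.7]]
sidebed 86 [[255.0, 201.5], [254.6, 190.1], [274.7, 208.6], [274.7, 197.2]]
sidebed 91 [[255.0, 200.1], [254.6, 188.6], [274.7, 207.2], [274.8, 195.7]]
```

>>> send_path(plan=[{"dx":-1, "dy":-1, "dz":20}, {"dx":-1, "dy":-1, "dz":40}, {"dx":-1, "dy":-1, "dz":44}, {"dx":-1, "dy":-1, "dz":44}, {"dx":-1, "dy":-1, "dz":44}, {"dx":-1, "dy":-1, "dz":44}])

```text
clock: 4.8
position: [576.1, 23.9, 75.4]
ee_rot: [-0.653, 0.758, -0.001, 0.001]
contact_force: [0.3, -0.1, -1.5]
gripper_width: 58.9
grasp_force: 65.7
```

Run:
```python
from h import *
s=camrig.get_image("side");cv2.imwrite("pics/side2.png",s)
cv2.imwrite("pics/f1.png",crop(s,235,170,80,65,10)[:600])
```

```text
(no output)
```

View pics/f1.png

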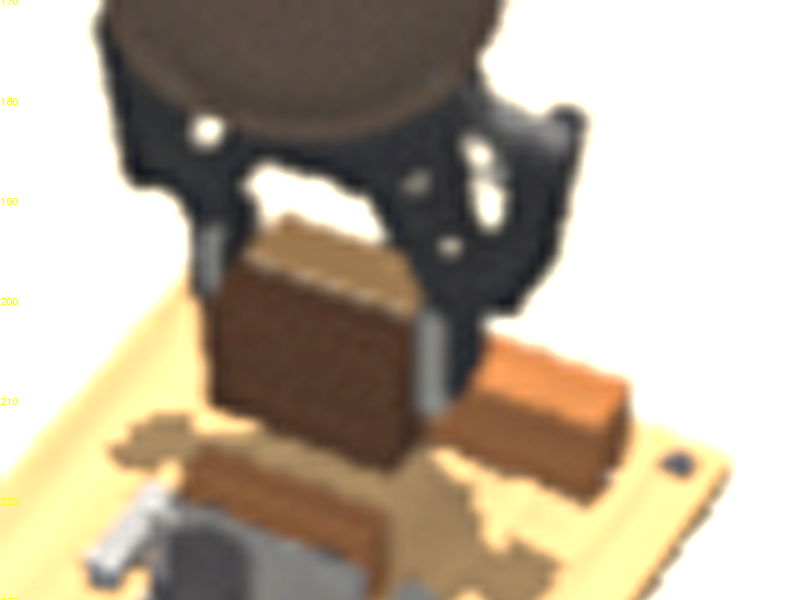

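The block's lower front edge runs from (256.2,210.5) to (274.3,217.0). The shoe's top edge on the gap side runs from (255.5,214.5) to (273.8,221.2). The difference gives the block's offset from the bed.

Run:
```python
from h import *
a=-.147;R=np.array([[np.cos(a),-np.sin(a)],[np.sin(a),np.cos(a)]])
b0=[at_z("side",p,48.5)[:2] for p in((256.2,210.5),(274.3,217.0))]
for h in (41,43):
  s=[at_z("side",p,h)[:2] for p in((255.5,214.5),(273.8,221.2))]
  f=[at_z("side",p,h+1)[:2] for p in((297.3,207.8),(294.5,214.0))]
  print(h,[(R.T@(u-v)).round(1).tolist() for u,v in zip(b0,s)],"fence right end rel shoe mid",[(R.T@(q-(s[0]+s[1])/2)).round(1).tolist() for q in f])
print("len",np.linalg.norm(b0[0]-b0[1]),np.linalg.norm(s[0]-s[1]))
```

```bash
python3 go.py 574.4 23.4 40 2.995
```

```text
41 [[2.2, -8.0], [2.9, -8.2]] fence right end rel shoe mid [[-61.4, -78.0], [-65.7, -51.5]]
43 [[3.3, -9.9], [3.9, -10.1]] fence right end rel shoe mid [[-61.2, -77.9], [-65.6, -51.4]]
len 56.200529078776185 56.778688082240585
shift [ 0.9  1.5 35.4] rot [-0.002  0.001 -0.001]
pos [575.9  24.   75.4] j [ 0.32  0.48 -0.33  0.   -0.76 -0.47] w 58.8
```

```bash
python3 go.py 574.4 25 39.5 2.995|head -1
```

```text
shift [-0.7  1.7 35.9] rot [-0.002  0.001 -0.001]
```

>>> send_path(plan=[{"dx":-1, "dy":1}, {"dx":-1, "dy":1, "dz":6}, {"dx":-1, "dy":1, "dz":12}, {"dx":-1, "dy":1, "dz":18}, {"dx":-1, "dy":1, "dz":24}, {"dx":-1, "dy":1, "dz":28}, {"dx":-1, "dy":1, "dz":31}, {"dx":-1, "dy":1, "dz":31}, {"dx":-1, "dy":1, "dz":31}, {"dx":-1, "dy":1, "dz":31}])

```text
clock: 5.85
position: [574.7, 25.2, 43.6]
ee_rot: [-0.653, 0.757, -0.0, 0.0]
contact_force: [0.9, 0.8, -1.1]
gripper_width: 58.9
grasp_force: 65.7
```

>>> send_path(plan=[{"dz":2}, {"dz":3}, {"dz":4}, {"dz":4}, {"dz":4}, {"dz":4}])

```text
clock: 6.45
position: [574.5, 25.1, 39.3]
ee_rot: [-0.653, 0.757, -0.0, 0.0]
contact_force: [-0.1, 0.2, -0.4]
gripper_width: 58.8
grasp_force: 65.7
```

>>> send_path(plan=[{"dz":1}, {"dz":1}, {"dz":1}])

```text
clock: 6.75
position: [574.6, 25.1, 38.9]
ee_rot: [-0.653, 0.757, -0.0, 0.0]
contact_force: [-2.2, 0.4, 4.6]
gripper_width: 59.3
grasp_force: 66.1
```

Contact at the expected height. Release, lift, and look.

>>> send_path(plan=[{}, {}, {}, {}, {}, {}], finger_gap=85)

```text
clock: 7.35
position: [574.5, 25.1, 38.2]
ee_rot: [-0.653, 0.757, 0.0, -0.0]
contact_force: [0.1, -0.1, -0.9]
gripper_width: 84.8
grasp_force: 0.0
```

>>> send_path(plan=[{"dz":-20}, {"dz":-50}, {"dz":-90}, {"dz":-120}, {"dz":-120}])

```text
clock: 7.85
position: [577.3, 25.7, 163.6]
ee_rot: [-0.653, 0.757, -0.003, 0.005]
contact_force: [0.2, 0.0, 0.0]
gripper_width: 85.0
grasp_force: 0.0
```

>>> send_path(plan=[{"dx":50}, {"dx":100}, {"dx":150}, {"dx":150}, {"dx":150}])

```text
clock: 8.35
position: [551.6, -124.5, 157.6]
ee_rot: [-0.652, 0.758, 0.0, -0.0]
contact_force: [0.6, 0.3, -0.1]
gripper_width: 84.5
grasp_force: 0.0
```

Run:
```python
from h import *
t=camrig.get_image("top");s=camrig.get_image("side");cv2.imwrite("pics/top3.png",t);cv2.imwrite("pics/side3.png",s)
c=[crop(t,250,185,66,60,6),crop(s,237,185,66,60,6)]
cv2.imwrite("pics/g1.png",np.hstack(c))
```

```text
(no output)
```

View pics/g1.png

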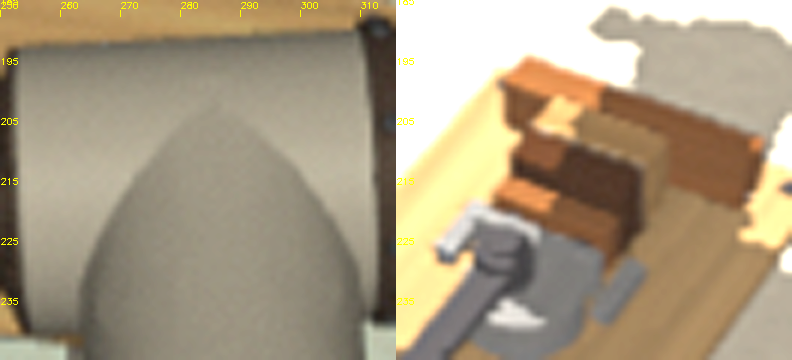

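The side view shows the block seated between the fence and the shoe, square and about 2 mm off the shoe's centre. The knob's top (214.2,198.7) and foot (217.4,200.9) in the first top picture match the clamp fit's prediction. I'll cross-check the knob with both views, then go to it.

```bash
python3 -c "
from h import *
print(tri((232,240),(214.2,198.7)),tri((232.2,255.5),(217.4,200.9)),at_z('top',(214.2,198.7),103))"
python3 go.py 602.2 211.8 170 2.995
```

```text
(array([602.3, 212. ,  97.6]), 1.9065543439755033) (array([603.6, 212.6,  41.4]), 0.07085364429536205) [603.02221725 211.59747094 103.        ]
shift [-3.383e+02 -1.000e-01 -1.210e+01] rot [ 0.001  0.    -0.001]
pos [ 552.3 -122.8  157.8] j [ 0.07  0.37 -0.27 -0.   -0.94 -0.22] w 85.0
```

>>> send_path(plan=[{"dx":-40, "dz":-12}, {"dx":-85, "dz":-12}, {"dx":-130, "dz":-12}, {"dx":-175, "dz":-12}, {"dx":-220, "dz":-12}, {"dx":-265, "dz":-12}, {"dx":-310, "dz":-12}, {"dx":-338, "dz":-12}, {"dx":-338, "dz":-12}, {"dx":-338, "dz":-12}])

```text
clock: 9.45
position: [601.4, 213.0, 169.7]
ee_rot: [-0.654, 0.756, 0.0, -0.001]
contact_force: [-0.4, -0.1, -0.0]
gripper_width: 85.3
grasp_force: 0.0
```

```bash
python3 go.py 602.5 211.8 79 2.995
```

```text
shift [ 1.  -1.4 90.7] rot [ 0.001 -0.001  0.002]
pos [601.4 213.  169.7] j [ 0.59  0.47 -0.07 -0.   -1.04 -0.74] w 85.3
```

>>> send_path(plan=[{"dx":1, "dy":-1, "dz":30}, {"dx":1, "dy":-1, "dz":55}, {"dx":1, "dy":-1, "dz":75}, {"dx":1, "dy":-1, "dz":87}, {"dx":1, "dy":-1, "dz":91}, {"dx":1, "dy":-1, "dz":91}, {"dx":1, "dy":-1, "dz":91}])

```text
clock: 10.15
position: [603.7, 210.2, 80.5]
ee_rot: [-0.653, 0.757, -0.0, 0.001]
contact_force: [0.1, -0.0, 0.7]
gripper_width: 85.1
grasp_force: 0.0
```

>>> send_path(plan=[{}, {}, {}, {}, {}, {}, {}, {}, {}, {}], finger_gap=10)

```text
clock: 11.15
position: [602.9, 210.0, 79.6]
ee_rot: [-0.653, 0.757, 0.0, 0.0]
contact_force: [-3.2, 0.1, 5.0]
gripper_width: 16.6
grasp_force: 58.8
```

```bash
python3 go.py 602.5 211.8 79 2.995
```

```text
shift [-1.7  0.7  0.6] rot [ 0.     0.    -0.001]
pos [602.9 210.   79.6] j [ 0.59  0.56 -0.16 -0.   -0.85 -0.74] w 16.6
```

>>> send_path(plan=[{"dx":0.4, "dy":8.7, "drz":-0.08}, {"dx":1.4, "dy":17.4, "drz":-0.16}, {"dx":3.1, "dy":25.9, "drz":-0.24}, {"dx":5.5, "dy":34.3, "drz":-0.32}, {"dx":8.6, "dy":42.4, "drz":-0.4}, {"dx":12.3, "dy":50.3, "drz":-0.48}, {"dx":16.6, "dy":57.9, "drz":-0.56}, {"dx":21.6, "dy":65.1, "drz":-0.64}, {"dx":27.1, "dy":71.9, "drz":-0.72}, {"dx":33.1, "dy":78.2, "drz":-0.8}])

```text
clock: 12.15
position: [521.8, 189.7, 79.6]
ee_rot: [0.897, -0.442, 0.001, -0.002]
contact_force: [1.0, 2.9, 1.6]
gripper_width: 16.4
grasp_force: 58.7
```

>>> send_path(plan=[{}, {}, {}])

```text
clock: 12.45
position: [521.8, 189.7, 79.6]
ee_rot: [0.896, -0.444, 0.0, -0.001]
contact_force: [-0.9, 4.8, 3.9]
gripper_width: 16.7
grasp_force: 58.8
```

Run:
```python
from bench import arm, camrig, sensors;import numpy as np
s=sensors.read_state();p=s["position"][:2];d=p-[586.1,103.0];print(np.hypot(*d),np.arctan2(d[1],d[0])-np.pi/2+.147,s["contact_force"],s["wrist_torque"])
```

```text
107.95072173243975 0.7853192196090861 [-0.89261707  4.76223012  3.94729615] [ 1.20201982  0.39509356 -0.05574137]
```

The forces are small and the radius is right, so I'll finish the second half.

>>> send_path(plan=[{"dx":0.4, "dy":8.7, "drz":-0.08}, {"dx":1.4, "dy":17.4, "drz":-0.16}, {"dx":3.1, "dy":25.9, "drz":-0.24}, {"dx":5.5, "dy":34.3, "drz":-0.32}, {"dx":8.6, "dy":42.4, "drz":-0.4}, {"dx":12.3, "dy":50.3, "drz":-0.48}, {"dx":16.6, "dy":57.9, "drz":-0.56}, {"dx":21.6, "dy":65.1, "drz":-0.64}, {"dx":27.1, "dy":71.9, "drz":-0.72}, {"dx":32, "dy":77.2, "drz":-0.785}])

```text
clock: 13.45
position: [479.5, 117.1, 79.6]
ee_rot: [0.998, -0.065, 0.001, -0.001]
contact_force: [-2.2, 6.4, 2.9]
gripper_width: 16.5
grasp_force: 58.8
```

>>> send_path(plan=[{}, {}, {}])

```text
clock: 13.75
position: [479.5, 117.3, 79.6]
ee_rot: [0.998, -0.067, 0.001, -0.0]
contact_force: [-2.4, 5.2, 4.1]
gripper_width: 16.5
grasp_force: 58.9
```

Run:
```python
from h import *
s=sensors.read_state();p=s["position"][:2];d=p-[586.1,103.0];print(np.hypot(*d),np.arctan2(d[1],d[0])-np.pi/2+.147,s["contact_force"],s["wrist_torque"],s["joint_vel"].round(3))
t=camrig.get_image("top");s=camrig.get_image("side")
cv2.imwrite("pics/i1.png",np.hstack([crop(t,220,165,100,90,4),crop(s,220,180,100,90,4)]))
```

```text
107.52806929873763 1.5843977733428567 [-2.37514487  5.16842808  4.12940814] [1.52300628 0.65832363 0.14874276] [ 0.002  0.    -0.001  0.002 -0.001  0.002]
```

View pics/i1.png

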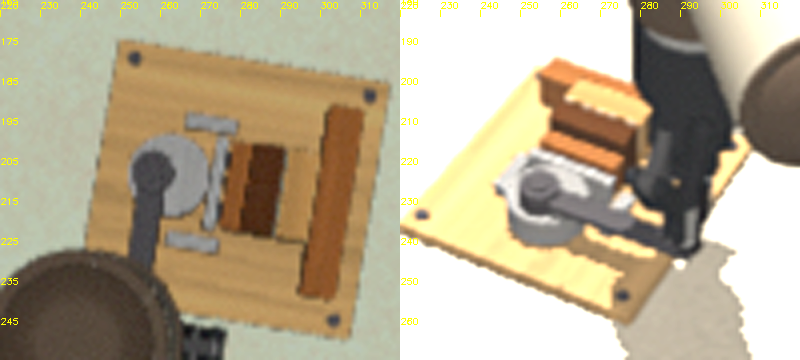

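The top view shows the block tight between shoe and fence, square and centred. The lever lies parallel to the fence, with the knob held at about 1.58 rad and steady. Handing in.

```bash
python3 -c "
from bench import arm, camrig, sensors
print(arm.job_done())"
```

```text
the job is handed in; nothing more can be done
None
```

The block lies flat and square in the gap, pressed between shoe and fence, and the job is handed in with the gripper still holding the lever at about 1.58 rad (highest lift); no verdict came back, and the pressing force on the block was judged only from the picture.

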